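Open the dial padlock of the standards safe and hold it up

TASK

The small steel safe on the bench is shut with a dial padlock; only the last number of its combination is still to be dialled. Turn the dial until it clicks in with its long white mark at the white index mark beside the shackle, then pull the lock body back from the staple so that the shackle slides fully open, unhook the lock and lift it at least 10 cm above the safe's deck without knocking over or shifting the timer, the jar or the bottle. Finish while holding the open lock up in the gripper, level and dial upwards, for a colleague to take: do not put it down or let go.

Things in the scene. Friction and masses are not known exactly. Their poses are not given: they have to be found in the camera images.
- safe: small grey steel safe, 170 (x) x 130 (y) mm, bolted down. Origin: centre of its underside, +x to its hinged lid at the back, z up. The lock lies on its flat front deck, z 60 mm, x -83 to -20 mm; behind it (x > -19 mm) lies a steel hasp strap, top z 66 mm at most. Two upright cheeks shield the shackle: x -20 to +12, y +-17.7 (inner) to +-21.7 mm, top z 79 mm. All open upwards
- staple_hole (a point): centre of the hole in the safe's upright staple plate; axes as the safe; in its frame x -18, y -12, z 72 mm. The plate stands across x, 4.5 mm thick in x, y -24 to +1 mm, top 11.5 mm above the hole centre. The hole is 14 mm wide, 12 mm high and runs along x; the short leg of the shackle passes through it
- padlock: loose steel padlock, 0.2 to 0.35 kg, lying dial up with its shackle through the staple, where it can shift some mm and turn about 0.2 rad. Housing 52 (x) x 50 (y) x 24 (z) mm; flat parallel sides at y +-25 mm to grip. Origin: centre of its underside; +x to the shackle, z up out of the dial. The face that the shackle comes out of is at x +26 mm
- shackle (a joint): how far the shackle is drawn out along the lock's +x: 0 shut, 0.018 m open at its stop. Blocked inside unless the dial is within about 0.1 rad of its opening click. Then pulling the body towards its own -x makes the shackle's crown catch behind the staple plate (after up to 20 mm of slack) and draws it, at about 4 N; it stays where it is left
- shackle_tip (a point): free end of the short leg of the shackle (y -12 mm), 3.5 mm inside the lock's face when shut, 14.5 mm outside it when fully drawn. With the 4.5 mm staple plate in that gap between tip and face (bring the lock back towards its +x), the lock lifts straight up off the staple. Do this square to the safe and 1 to 2 mm off the deck: askew, the shackle rubs on the cheeks and slides in again
- dial (a joint): angle of the dial on the body, rad, growing anticlockwise seen from above; 0 or any full turn (6.283) = long white mark at the index = opening click. Turns either way without end. Ten clicks a turn, 0.628 apart: a sprung ball draws the dial to the nearest click with up to 0.05 N m, and holds it there
- dial_grip (a point): on the dial's axis, mid height of its black fluted round grip: diameter 28 to 29 mm, from 28 to 43 mm above the lock's underside, above a flat skirt of 42 mm diameter whose upper face is 28 mm above the underside
- dial_mark (a point): outer end of the long white mark of the dial, 18 mm from the dial's axis, on the skirt; the mark runs on over the top of the grip. Nine short white ticks divide the rest of the skirt
- index (a point): the white index mark on the body, on its upper face between dial and shackle, 23 mm from the dial's axis along the lock's +x
- timer: bystander: flat white laboratory timer with a dark display, 62 x 66 x 18 mm, right of the safe; origin under its centre
- jar_a: bystander: white sample jar with a red lid, 49 mm diameter, 57 mm high, left of the safe; origin under its centre
- bottle_b: bystander: brown bottle with a red cap, 36 mm diameter, 78 mm high, behind the safe; origin under its centre
- shackle_crown (a point): on the shackle's centre line at the middle of its crown, 52 mm from the lock's origin when shut. The shackle is a 7 mm round bar bent to a level square U, its centre 12 mm above the lock's underside: straight legs along x (long leg y +12, short leg y -12 mm), corners of 4 mm radius, straight crown across y
- analyser: white cabinet left of the safe, 265 x 240 x 282 mm high, does not move: keep arm and gripper clear of it; origin under its centre

How it is judged (in metres and radians):
On the way, in this order (a step that is already met when the one before it is completed fails the run):
1. the dial stands at the opening click, its long mark at the index, with the shackle still shut (horizontal distance between dial_mark and index below 0.0062 m and value of joint shackle below 0.004 m), for 0.2 s.
2. the shackle is drawn open (value of joint shackle above 0.013 m), for 0.2 s.
At the end, for the whole second after the job is handed in: The lock hangs in the gripper alone, its underside at least 70 mm above the deck of the safe (130 mm above the bench), off the staple and touching the safe nowhere, shackle drawn at least 10 mm, dial up within 0.3 rad, at rest (below 0.03 m/s) and gripped with more than 2 N (z of padlock in the frame of safe above 0.13 m and value of joint shackle above 0.01 m and contact force between the fingers and padlock above 2 N and contact force between padlock and safe below 0.1 N and angle between padlock's own z axis and vertical below 0.3 rad and linear speed of padlock below 0.03 m/s); the arm keeps its last pose, push and grip.
It fails at once if the timer is moved more than 2 cm (distance of timer from where it was at the start of the episode above 0.02 m).
It fails at once if the jar is moved more than 2 cm (distance of jar_a from where it was at the start of the episode above 0.02 m).
It fails at once if the bottle is moved more than 2 cm (distance of bottle_b from where it was at the start of the episode above 0.02 m).
It also fails if it takes over 72 s, if anything falls off the work surface, if the arm or the gripper's body presses on something with over 40 N, if the wrist force passes 120 N, or if a joint passes its speed limit or range.

ROBOT

A 6-joint arm with a two-finger parallel gripper is mounted at the origin on a cart in front of the work surface, level with it; the furniture and walls round the work are solid. World frame = base frame: x ahead of the robot, y to its left, z up, the work surface at z = 0. Lengths are in m, angles in degrees, forces in N, time in s.
With the tool pointing down it reaches from about 0.3 to 0.75 m from the base axis. Payload 8.5 kg.
Tool frame: the origin (TCP) lies on the centre line of the jaws, within the pads' length; the fingertips stand 14 mm ahead of it and the grasp point (between the pads) lies 5 mm behind it; z points along the fingers, x is the direction in which the jaws open and shut, and the axes are right-handed (so a half turn about z gives the same grasp; the last joint's range is limited). The gripper opens to 85 mm and grips with 20 to 120 N. Pads are 22 mm wide; open, the fingers measure 114 mm over their backs; the gripper's body (76 mm by 85 mm) begins 54 mm behind the grasp point. The pads swing forward as they close: fully open they stand 13 mm farther back than shut.
Start: joints at [-82.122, 21.807, 74.336, -0, 83.858, -12.336], TCP at [0.19, -0.516, 0.245] pointing down, gripper open.
Joint ranges: [-178.18, 178.18], [-50.72, 133.34], [12.68, 142.11], [-81.47, 261.47], [9.98, 163.14], [-165.26, 165.26]. Speed limits (degrees/s): [136.94, 136.94, 180, 180, 180, 180].

INTERFACE

Orientations are given as a 3x3 rotation matrix whose columns are the frame's x, y, z axes.
In Python, from rig import * gives the robot as it stands.
- The arm moves only by the shell command python3 -m crank 'ROWS' [FORCE]. ROWS is JSON, one flat list of numbers, 7 for each row, row after row: the turn, a rotation vector about the world's x, y, z in rad, then the shift along the world's x, y, z in m, then the opening in per cent of the stroke, from 0 (shut) to 100 (fully open). A call has 1 to 20 rows; each row shifts and turns the commanded pose from where the row before left it; what a row does not reach is not made up. A row lasts 1/10 s, in which the tool goes at most 50 mm and 8.59 degrees, less where a joint would pass 70% of its speed; a pose out of reach is approached as far as the arm can. A call is refused whole if a number of a shift passes 0.05 or a number of a turn 0.15, either way. A call with a gripper value outside its range is refused whole. The fingers move at their own pace and stop on an object; FORCE is the grip in N (left out, the last holds). Time passes only in rows, so rows that do not move let the fingers close. It gives the time, the measured TCP pose, the force and the opening at its end, in the units of the state.
- observe(): the state, without advancing time (a new reading comes with each control period).
- get_image(name): name is "scene" or "top"; returns a dict with "frame" (480x640x3 uint8, red, green, blue), "fov_y" (degrees; the focal length in pixels is half the picture's height over the tangent of half this angle, whatever the lens; pixels are square), "cx", "cy" (the principal point, pixels), "world_to_cam" (4x4, takes a point from world to camera coordinates). Camera axes: x right, y up, looking along -z (the intrinsics and any distortion apply to the point x, -y, -z); pixel columns grow to the right and rows downward; lengths in m; the calibration is good to about 2 mm. A picture is of the moment at which its call begins. There is no depth.
- close_job(): hands the job in, once; it reports no verdict.
The state is a dict: "time_s": time; "q": joint angles; "qvel": joint speeds; "joint_efforts": joint torques, N m; "position": TCP position; "tool_rot": TCP orientation; "ft_force": force on the tool from outside, world axes, zero at the start; "wrist_torque": the same for the moment, N m; "grip_width": finger opening in m.
Only numpy, scipy, OpenCV 4.12 (cv2) and the standard library are available. Lean on these libraries where they do the work, as an engineer would, in place of code of your own. Each camera call takes 0.05 s, during which the arm holds its last target. There are 200 camera calls.

## Working session

There is one attempt and no reset: what is moved stays moved. The work goes in short steps, Python scripts to look and compute and a shell command to move; the robot and the scene stay as the last step left them, time stands still between calls to the robot, and variables do not carry over. Pictures are saved under pics/ and viewed, about 8 in all and at most 12, crops included, and the job is handed in when it is done.

```bash
ls; mkdir -p pics
cat > h.py <<'E'
from rig import *
import numpy as np, cv2
def snap(n,fn,crop=None,s=1):
    im=get_image(n); f=im["frame"][:,:,::-1]
    if crop: x0,y0,x1,y1=crop; f=f[y0:y1,x0:x1]
    f=cv2.resize(f,None,fx=s,fy=s,interpolation=cv2.INTER_CUBIC); cv2.imwrite("pics/"+fn,f); np.save("pics/"+fn+".npy",im,allow_pickle=True)
    return im
def cal(im):
    M=np.array(im["world_to_cam"]); f=240/np.tan(np.radians(im["fov_y"]/2)); return M,f,im["cx"],im["cy"]
def pt(im,u,v,z):
    M,f,cx,cy=cal(im); d=np.array([(u-cx)/f,-(v-cy)/f,-1]); R=M[:3,:3]; o=-R.T@M[:3,3]; d=R.T@d
    return o+d*(z-o[2])/d[2]
def px(im,p):
    M,f,cx,cy=cal(im); c=M[:3,:3]@np.array(p)+M[:3,3]; return cx+f*c[0]/-c[2], cy-f*c[1]/-c[2]
E
python3 - <<'E'
from h import *
for n in("top","scene"):
    im=snap(n,n+"0.png"); print({k:v for k,v in im.items() if k!="frame"})
print(observe())
E
```

```text
pics
{'fov_y': 44.64696575138145, 'cx': 318.78126093014146, 'cy': 231.55371502797271, 'world_to_cam': array([[ 0.02556133, -0.9996619 , -0.00476468, -0.00371129],
       [ 0.99902493,  0.02537283,  0.03613047, -0.61093195],
       [-0.03599736, -0.00568358,  0.99933572, -1.38872653],
       [ 0.        ,  0.        ,  0.        ,  1.        ]])}
{'fov_y': 51.68274060984865, 'cx': 318.374425333966, 'cy': 243.01702241891888, 'world_to_cam': array([[-0.62348515, -0.7815568 , -0.0208621 ,  0.4014053 ],
       [ 0.52510172, -0.43836995,  0.72945183, -0.37324341],
       [-0.57925336,  0.44384766,  0.68371398, -0.55615809],
       [ 0.        ,  0.        ,  0.        ,  1.        ]])}
{'time_s': 0.1, 'q': array([-8.21223557e+01,  2.18384475e+01,  7.43796844e+01,  2.51331660e-04,
        8.38580876e+01, -1.23368259e+01]), 'qvel': array([ 0.00945186,  0.02818198, -0.12651259,  0.05599571, -0.06051259,
        0.00477756]), 'joint_efforts': array([ 3.88974484e-03, -4.49219763e+01, -2.31658673e+01, -1.73865378e-04,
        3.59568454e-03, -1.05965114e-05]), 'position': array([ 0.18999953, -0.51587953,  0.24476543]), 'tool_rot': array([[ 3.45534648e-01, -9.38405976e-01, -1.78005599e-04],
       [-9.38405094e-01, -3.45534574e-01,  1.31832562e-03],
       [-1.29863173e-03, -2.88485818e-04, -9.99999115e-01]]), 'ft_force': array([ 0.09509065, -0.93996406, -0.33642701]), 'wrist_torque': array([-0.00713184,  0.01567797, -0.00618777]), 'grip_width': 0.0856632870451285}
```

View pics/top0.png

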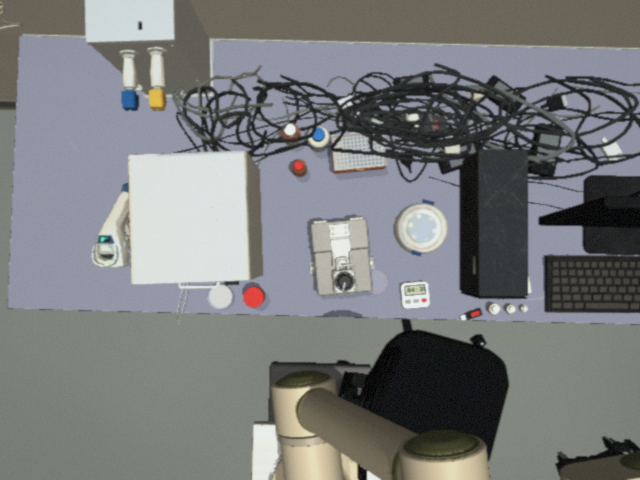

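View pics/scene0.png

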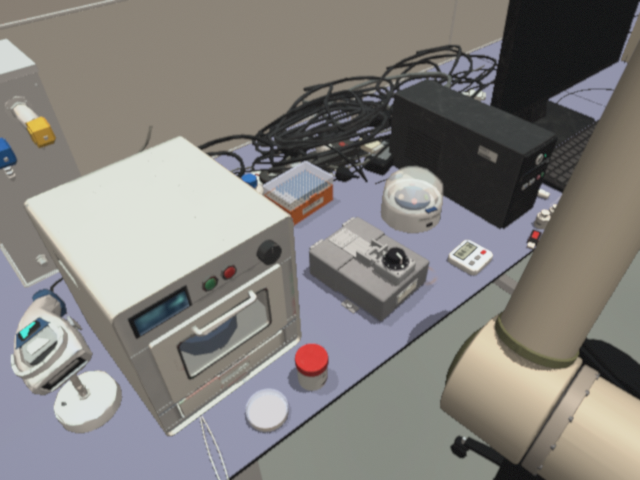

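Both views show the safe (top px ~312–372 × 218–296) with the lock at its front, dial near (344,281). The jar is at (254,296), the timer at (414,294) and the bottle at (299,168). I'll enlarge the lock in both.

Run:
```python
from h import *
a=snap("top","t1.png",(300,208,385,306),6)
b=snap("scene","s1.png",(340,215,440,305),6)
A=cv2.imread("pics/t1.png");B=cv2.imread("pics/s1.png")
B=cv2.resize(B,None,fx=.48,fy=.48*1) if 0 else B
h=max(A.shape[0],B.shape[0])
c=np.zeros((h,A.shape[1]+B.shape[1],3),np.uint8);c[:A.shape[0],:A.shape[1]]=A;c[:B.shape[0],A.shape[1]:]=B
print(c.shape); cv2.imwrite("pics/c1.png",cv2.resize(c,None,fx=.72,fy=.72,interpolation=cv2.INTER_AREA))
for n,u,v,z in(("safeFL",318,296,.06),("safeFR",371,292,.06),("dial",344,281,.1),("timer",414,294,.018),("jar",254,296,.057),("bottle",299,168,.078)): print(n,pt(a,u,v,z).round(4))
```

```text
(588, 1110, 3)
safeFL [0.4606 0.0096 0.06  ]
safeFR [ 0.473  -0.1121  0.06  ]
dial [ 0.4985 -0.0478  0.1   ]
timer [ 0.4681 -0.2178  0.018 ]
jar [0.4566 0.1573 0.057 ]
bottle [0.7528 0.0605 0.078 ]
```

View pics/c1.png

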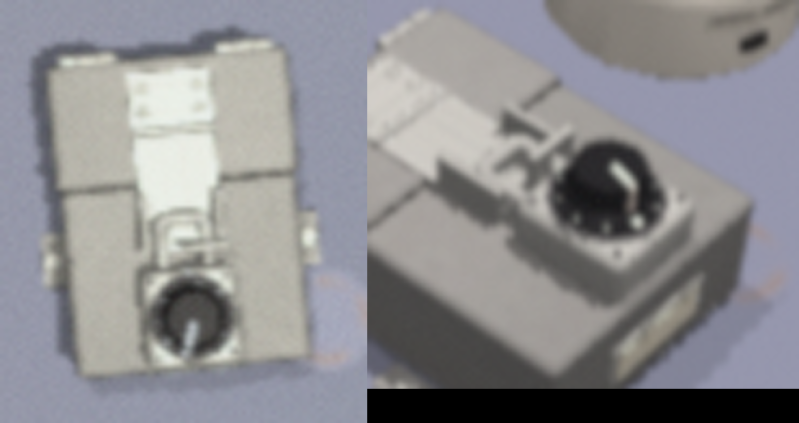

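The dial centre is at crop (192,315), with its mark pointing roughly towards −x, about half a turn from the index. The scene crop shows the mark running from (615,165) to (640,222). Next I'll fit the poses using both views.

Run:
```python
from h import *
from scipy.optimize import least_squares
a=np.load("pics/t1.png.npy",allow_pickle=True).item();b=np.load("pics/s1.png.npy",allow_pickle=True).item()
T=lambda u,v:(300+u/4.32,208+v/4.32); S=lambda u,v:(340+(u-367)/4.32,215+v/4.32)
def Rz(t): return np.array([[np.cos(t),-np.sin(t),0],[np.sin(t),np.cos(t),0],[0,0,1]])
obs=[(a,T(83,376),(-.085,.065,.06)),(a,T(309,355),(-.085,-.065,.06)),(b,S(553,377),(-.085,.065,.06)),(b,S(751,207),(-.085,-.065,.06)),(a,T(58,190),(-.019,.065,.06)),(a,T(294,170),(-.019,-.065,.06))]
def res(p,o): return np.ravel([np.subtract(px(im,Rz(p[2])@np.array(q)+[p[0],p[1],0]),uv) for im,uv,q in o])
r=least_squares(res,[.54,-.05,.12],args=(obs,));print("safe",r.x.round(4),r.fun.round(1))
s=r.x
# lock: body top corners z .024 ; top view front-left (147,363), FR(238,357)
o2=[(a,T(192,315),(0,0,.103)),(b,S(607,175),(0,0,.103)),(a,T(147,270),(.026,.025,.084)),(a,T(234,265),(.026,-.025,.084)),(a,T(149,363),(-.026,.025,.084)),(a,T(240,357),(-.026,-.025,.084))]
r=least_squares(res,[.5,-.05,.12],args=(o2,));l=r.x;print("lock",l.round(4),r.fun.round(1))
d=Rz(-s[2])@np.array([l[0]-s[0],l[1]-s[1],0]);print("lock in safe",d.round(4),l[2]-s[2])
P=lambda q:Rz(l[2])@np.array(q)+[l[0],l[1],0]
for k in range(2,9):
    t=k*.6283;e=lambda r,z:P((r*np.cos(t),r*np.sin(t),z))
    f=lambda im,C:[np.round(C(px(im,e(rr,z)))).astype(int).tolist() for rr,z in((.004,.103),(.013,.103),(.018,.088))]
    print(k,f(a,lambda q:(np.array(q)-[300,208])*4.32),f(b,lambda q:(np.array(q)-[340,215])*4.32+[367,0]))
```

```text
safe [ 0.5633 -0.0401  0.1223] [-3.  -3.6  0.9 -4.2 -4.1 -3.3 -1.6 -6.2  0.  10.9  1.5 10.1]
lock [ 0.4983 -0.0481  0.077 ] [-0.3  0.2  1.4 -2.9 -1.8 -0.7  0.1 -0.7 -1.1  0.8 -0.1  1.1]
lock in safe [-0.0655  0.0001  0.    ] -0.0453023988863247
2 [[183, 314], [166, 309], [156, 306]] [[604, 166], [583, 173], [568, 206]]
3 [[183, 319], [167, 325], [157, 327]] [[609, 169], [599, 184], [591, 221]]
4 [[187, 323], [177, 337], [171, 344]] [[615, 170], [621, 187], [621, 225]]
5 [[191, 324], [192, 341], [191, 349]] [[621, 168], [640, 180], [647, 216]]
6 [[196, 322], [207, 336], [211, 342]] [[624, 164], [648, 167], [658, 197]]
7 [[198, 318], [215, 323], [223, 324]] [[622, 159], [643, 152], [650, 176]]
8 [[198, 313], [214, 307], [222, 302]] [[617, 156], [626, 141], [628, 161]]
```

The mark stands at about π (click 5), so the dial needs half a turn. I'm moving above it with the jaws across y.

```bash
python3 -m crank '[0,0,-0.019,0.022,0.0334,0,100, 0,0,-0.019,0.022,0.0334,0,100, 0,0,-0.019,0.022,0.0334,0,100, 0,0,-0.019,0.022,0.0334,0,100, 0,0,-0.019,0.022,0.0334,0,100, 0,0,-0.019,0.022,0.0334,0,100, 0,0,-0.019,0.022,0.0334,0,100, 0,0,-0.019,0.022,0.0334,0,100, 0,0,-0.019,0.022,0.0334,0,100, 0,0,-0.019,0.022,0.0334,0,100, 0,0,-0.019,0.022,0.0334,0,100, 0,0,-0.019,0.022,0.0334,0,100, 0,0,-0.019,0.022,0.0334,0,100, 0,0,-0.019,0.022,0.0334,0,100, 0,0,0,0,0,0,100, 0,0,0,0,0,0,100]' 20
```

```text
time_s: 1.8
position: [0.498, -0.048, 0.245]
tool_rot: [[0.089, -0.996, -0.001], [-0.996, -0.089, 0.0], [-0.0, 0.001, -1.0]]
ft_force: [-0.5, -0.5, 0.3]
grip_width: 0.0857
```

Run:
```python
from h import *
from scipy.optimize import least_squares
a=np.load("pics/t1.png.npy",allow_pickle=True).item();b=np.load("pics/s1.png.npy",allow_pickle=True).item()
T=lambda u,v:(300+u/4.32,208+v/4.32); S=lambda u,v:(340+(u-367)/4.32,215+v/4.32)
print([pt(i,*q,.06).round(4) for i,q in((a,T(83,376)),(a,T(309,355)),(b,S(553,377)),(b,S(751,207)))])
```

```text
[array([0.4629, 0.0068, 0.06  ]), array([ 0.4772, -0.1132,  0.06  ]), array([0.462 , 0.0137, 0.06  ]), array([ 0.475 , -0.1059,  0.06  ])]
```

Run:
```python
from h import *
a=snap("top","t2.png");b=snap("scene","s2.png")
for im,f in((a,"t2"),(b,"s2")):
    p=px(im,(.498,-.048,.10)); print(p)
A=a["frame"][235:325,295:395,::-1];B=b["frame"][200:290,350:450,::-1]
c=cv2.resize(np.hstack([A,B]),None,fx=4,fy=4,interpolation=cv2.INTER_CUBIC)
cv2.imwrite("pics/c2.png",c)
S=lambda u,v:(340+(u-367)/4.32,215+v/4.32)
print(pt(b,*S(607,175),.103))
```

```text
(np.float64(344.0705198725353), np.float64(281.2245921874248))
(np.float64(396.87257671893235), np.float64(254.04929974648797))
[ 0.49498332 -0.04164209  0.103     ]
```

View pics/c2.png

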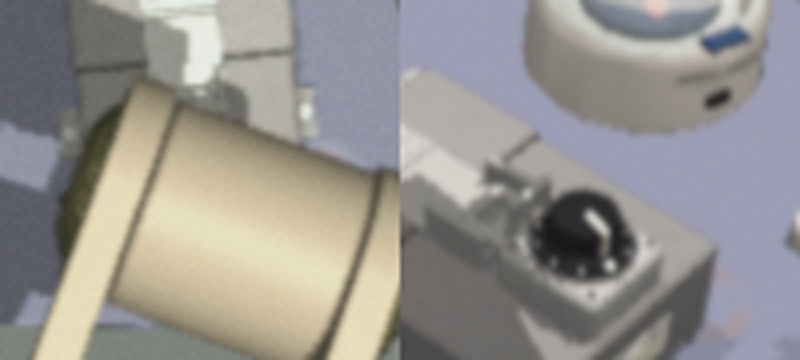

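The scene view shows the dial top at px (396.5,253). The prediction was (396.9,254), so the dial position holds. Descending and gripping the dial.

```bash
python3 -m crank '[0,0,0,0,0,-0.03,100, 0,0,0,0,0,-0.03,100, 0,0,0,0,0,-0.03,100, 0,0,0,0,0,-0.03,100, 0,0,0,0,0,-0.01,100, 0,0,0,0,0,-0.01,100, 0,0,0,0,0,0,100]' 20
```

```text
time_s: 2.6
position: [0.4979, -0.049, 0.1052]
tool_rot: [[0.086, -0.996, -0.0], [-0.996, -0.086, 0.0], [-0.0, 0.0, -1.0]]
ft_force: [0.4, 0.1, -0.2]
grip_width: 0.0852
```

```bash
python3 -m crank '[0,0,0,0,0,0,25, 0,0,0,0,0,0,25, 0,0,0,0,0,0,25, 0,0,0,0,0,0,25, 0,0,0,0,0,0,25, 0,0,0,0,0,0,25, 0,0,0,0,0,0,25, 0,0,0,0,0,0,25]' 20; python3 -c "
from h import *
im=snap('scene','s3.png',(330,150,450,290),4); print(observe()['wrist_torque'],observe()['ft_force'])"
```

```text
time_s: 3.4
position: [0.4982, -0.0486, 0.1058]
tool_rot: [[0.087, -0.996, 0.001], [-0.996, -0.087, -0.0], [0.0, -0.001, -1.0]]
ft_force: [-1.0, 0.7, 5.3]
grip_width: 0.0267
[0.06602512 0.1826576  0.01861375] [-1.00657563 -0.611513    7.26174051]
```

View pics/s3.png

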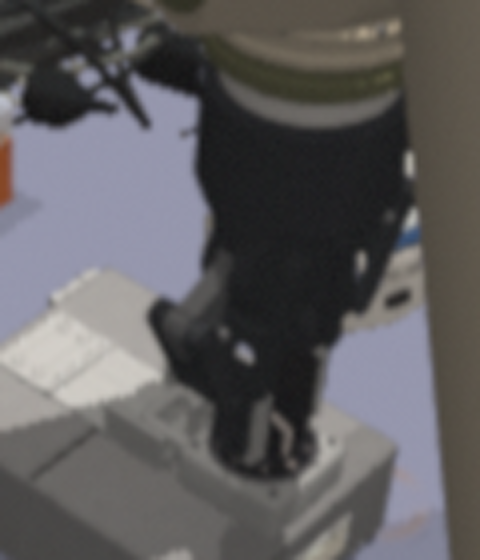

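The fingers hold the dial, with the tips pressing lightly on the skirt (about 6 N). I'll lift 2 mm and turn anticlockwise.

```bash
python3 -m crank '[0,0,0,0,0,0.002,25, 0,0,0.14,0,0,0,25, 0,0,0.14,0,0,0,25, 0,0,0.14,0,0,0,25, 0,0,0.14,0,0,0,25, 0,0,0.14,0,0,0,25, 0,0,0.14,0,0,0,25, 0,0,0.14,0,0,0,25, 0,0,0.14,0,0,0,25, 0,0,0.14,0,0,0,25, 0,0,0.14,0,0,0,25, 0,0,0.14,0,0,0,25, 0,0,0.14,0,0,0,25, 0,0,0.14,0,0,0,25, 0,0,0.14,0,0,0,25, 0,0,0.14,0,0,0,25, 0,0,0.14,0,0,0,25, 0,0,0.14,0,0,0,25, 0,0,0.14,0,0,0,25, 0,0,0.14,0,0,0,25]' 20
python3 -c "
from h import *
o=observe();print(o['wrist_torque'],o['ft_force'],o['q'])"
```

```text
time_s: 5.45
position: [0.4978, -0.0484, 0.1069]
tool_rot: [[0.379, 0.925, -0.001], [0.925, -0.379, 0.0], [-0.0, -0.001, -1.0]]
ft_force: [0.0, 0.1, -2.5]
grip_width: 0.0266
[-0.03025181  0.01173188  0.04683762] [ 0.04998589  0.08026717 -2.5127853 ] [-1.91450570e+01  2.57141911e+01  9.40570107e+01 -2.05620331e-03
  6.02956957e+01 -8.68533985e+01]
```

```bash
python3 -m crank '[0,0,0.126,0,0,0,25, 0,0,0.126,0,0,0,25, 0,0,0.126,0,0,0,25, 0,0,0.126,0,0,0,25, 0,0,0.126,0,0,0,25, 0,0,0,0,0,0,25, 0,0,0,0,0,0,25]' 20
python3 -c "
from h import *
o=observe();print(o['wrist_torque'],o['ft_force'])"
python3 -m crank '[0,0,0,0,0,0,90, 0,0,0,0,0,0,90, 0,0,0,0,0,0,90, 0,0,0,0,0,0,90, 0,0,0,0,0,0.03,90, 0,0,0,0,0,0.04,90, 0,0,0,0,0,0.04,90,0,0,0,0,0,0.03,90, 0,0,0,0,0,0,90]' 20
python3 -c "
from h import *
snap('scene','s4.png',(360,220,440,290),8)"
```

```text
time_s: 6.15
position: [0.4978, -0.0483, 0.107]
tool_rot: [[-0.23, 0.973, -0.001], [0.973, 0.23, 0.001], [0.001, -0.001, -1.0]]
ft_force: [0.2, 1.1, -3.3]
grip_width: 0.0269
[ 0.16712252  0.02695615 -0.02079758] [ 0.22939973  1.05020721 -3.30209688]
time_s: 7.05
position: [0.4993, -0.0489, 0.2514]
tool_rot: [[-0.233, 0.973, 0.008], [0.973, 0.233, -0.003], [-0.004, 0.007, -1.0]]
ft_force: [0.4, 0.0, -0.9]
grip_width: 0.0764
```

View pics/s4.png

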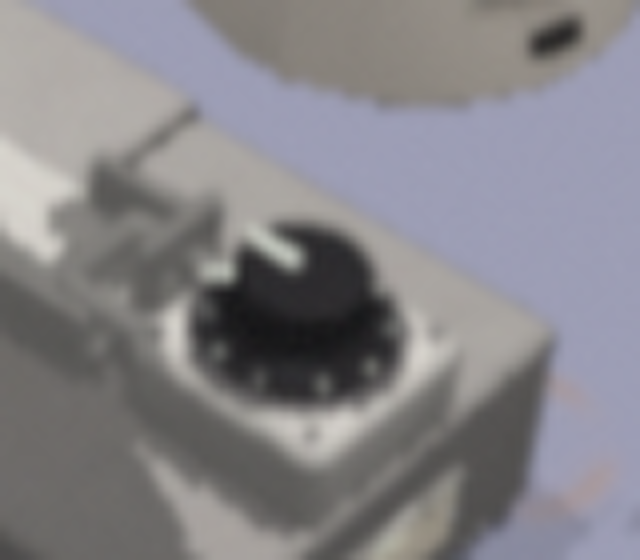

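Run:
```python
from h import *
im=np.load("pics/s4.png.npy",allow_pickle=True).item()
C=lambda p:((np.array(px(im,p))-[360,220])*8).round().astype(int).tolist()
c=np.array([.498,-.048,0])
print("c top",C(c+[0,0,.103]))
for y in(0,.1,.2,.3):
    e=lambda r,t,z,y=y:C(c+[r*np.cos(t+y),r*np.sin(t+y),z])
    print("yaw",y,"idx(.020/.023)",e(.0205,0,.084),e(.023,0,.084),"corner FL",C(c+[-.026*np.cos(y)-.025*np.sin(y),-.026*np.sin(y)+.025*np.cos(y),.084]),"FR",C(c+[-.026*np.cos(y)+.025*np.sin(y),-.026*np.sin(y)-.025*np.cos(y),.084]))
    for k in(-1,0,1):print("  k",k,e(0,k*.628,.103),e(.013,k*.628,.103),e(.018,k*.628,.088),[e(.018,j*.628,.088) for j in (3,4,5)] if k==0 else "")
```

```text
c top [296, 262]
yaw 0 idx(.020/.023) [217, 274] [209, 268] corner FL [292, 458] FR [467, 342]
  k -1 [296, 262] [286, 217] [276, 253] 
  k 0 [296, 262] [250, 227] [227, 267] [[249, 368], [304, 378], [354, 363]]
  k 1 [296, 262] [232, 251] [202, 299] 
yaw 0.1 idx(.020/.023) [211, 279] [201, 273] corner FL [310, 458] FR [466, 330]
  k -1 [296, 262] [280, 218] [267, 254] 
  k 0 [296, 262] [246, 230] [221, 271] [[257, 371], [313, 377], [360, 359]]
  k 1 [296, 262] [231, 255] [201, 305] 
yaw 0.2 idx(.020/.023) [205, 284] [194, 279] corner FL [329, 457] FR [463, 317]
  k -1 [296, 262] [274, 219] [259, 255] 
  k 0 [296, 262] [242, 234] [216, 276] [[266, 374], [322, 376], [365, 354]]
  k 1 [296, 262] [231, 260] [201, 312] 
yaw 0.3 idx(.020/.023) [199, 290] [189, 285] corner FL [346, 455] FR [459, 305]
  k -1 [296, 262] [268, 220] [251, 257] 
  k 0 [296, 262] [239, 237] [211, 281] [[274, 376], [330, 374], [370, 349]]
  k 1 [296, 262] [232, 264] [201, 318]
```

The mark now points at the index: tip (250,232), index (215,272), matching the k=0 prediction at lock yaw ≈ 0.12. Next I'll square the jaws to the safe (yaw ≈ 0.115) and straddle the body.

```bash
python3 -m crank '[0,0,-0.06,0,0,-0.03,90, 0,0,-0.059,0,0,-0.04,90, 0,0,0,0,0,-0.04,90, 0,0,0,0,0,-0.04,90, 0,0,0,0,0,-0.01,90, 0,0,0,0,0,0,90, 0,0,0,0,0,0,90]' 20; python3 -c "
from h import *
o=observe();print(o['position'],o['ft_force'],o['tool_rot'][:,0])"
```

```text
time_s: 7.8
position: [0.4987, -0.0487, 0.0885]
tool_rot: [[-0.116, 0.993, 0.002], [0.993, 0.116, -0.001], [-0.001, 0.002, -1.0]]
ft_force: [0.4, 0.2, 0.4]
grip_width: 0.0767
[ 0.49869743 -0.04869676  0.08845905] [0.40057485 0.15255159 0.39284811] [-1.15982717e-01  9.93250963e-01 -7.30605521e-04]
```

```bash
python3 -m crank '[0,0,0,0,0,-0.008,90, 0,0,0,0,0,0,50, 0,0,0,0,0,0,50, 0,0,0,0,0,0,50, 0,0,0,0,0,0,50, 0,0,0,0,0,0,50, 0,0,0,0,0,0,50]' 40; python3 -c "
from h import *
o=observe();print(o['position'],o['ft_force'],o['tool_rot'][:,0])
a=get_image('top')['frame'][225:315,300:390,::-1];b=snap('scene','s5.png')['frame'][190:280,340:440,::-1]
cv2.imwrite('pics/c5.png',cv2.resize(np.hstack([a,b]),None,fx=4.2,fy=4.2,interpolation=cv2.INTER_CUBIC))"
```

```text
time_s: 8.5
position: [0.4983, -0.0486, 0.08]
tool_rot: [[-0.116, 0.993, 0.001], [0.993, 0.116, -0.0], [-0.0, 0.001, -1.0]]
ft_force: [-1.5, 0.5, 7.1]
grip_width: 0.0491
[ 0.49833244 -0.04855333  0.08003709] [-1.45114168  0.54379357  7.06423573] [-1.15887703e-01  9.93262220e-01 -4.49186316e-04]
```

View pics/c5.png

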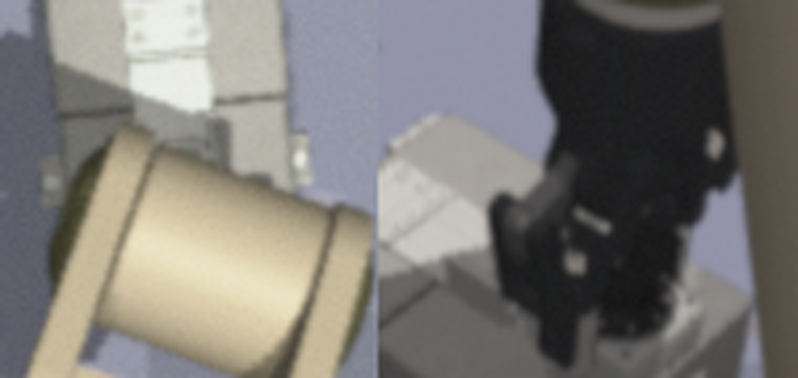

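The lock body is gripped (49 mm) and the tips press on the deck at 7 N. I'll raise it slightly.

```bash
python3 -m crank '[0,0,0,0,0,0.001,50, 0,0,0,0,0,0,50]' 40; python3 -m crank '[0,0,0,0,0,0.001,50, 0,0,0,0,0,0,50]' 40;  python3 -m crank '[0,0,0,0,0,0.0005,50, 0,0,0,0,0,0,50]' 40
```

```text
time_s: 8.8
position: [0.4979, -0.0485, 0.0802]
tool_rot: [[-0.116, 0.993, -0.0], [0.993, 0.116, 0.0], [0.0, -0.0, -1.0]]
ft_force: [-0.6, -0.5, -2.4]
grip_width: 0.0491
time_s: 9.0
position: [0.4979, -0.0485, 0.0812]
tool_rot: [[-0.116, 0.993, -0.0], [0.993, 0.116, 0.0], [0.0, -0.0, -1.0]]
ft_force: [-0.0, -0.4, -3.1]
grip_width: 0.0486
time_s: 9.2
position: [0.498, -0.0485, 0.0818]
tool_rot: [[-0.116, 0.993, -0.0], [0.993, 0.116, -0.0], [-0.0, -0.0, -1.0]]
ft_force: [-0.5, -0.4, -3.2]
grip_width: 0.0493
```

```bash
f() { grep -E 'pos|force'; }
python3 -m crank '[0,0,0,-0.0001,0.001,0,50, 0,0,0,0,0,0,50]' 40|f; python3 -m crank '[0,0,0,-0.0001,0.001,0,50, 0,0,0,0,0,0,50]' 40|f; python3 -m crank '[0,0,0,0.0002,-0.002,0,50, 0,0,0,0.0001,-0.001,0,50, 0,0,0,0,0,0,50]' 40|f;python3 -m crank '[0,0,0,0.0001,-0.001,0,50, 0,0,0,0,0,0,50]' 40|f; python3 -m crank '[0,0,0,-0.0002,0.002,0,50, 0,0,0,0,0,0,50]' 40|f
```

```text
position: [0.4979, -0.0474, 0.0818]
ft_force: [-0.7, 0.4, -3.3]
position: [0.4978, -0.0464, 0.0818]
ft_force: [-0.3, -1.7, -4.0]
position: [0.498, -0.0491, 0.0818]
ft_force: [0.5, 4.4, -1.7]
position: [0.4979, -0.0494, 0.0817]
ft_force: [0.2, 8.6, -1.6]
position: [0.4981, -0.0486, 0.0818]
ft_force: [-0.2, 0.1, -2.0]
```

```bash
f() { grep -E 'pos|force'; }
python3 -m crank '[0,0,0,-0.0002,0.002,0,50, 0,0,0,0,0,0,50]' 40|f; python3 -m crank '[0,0,0,-0.0001,0.001,0,50, 0,0,0,0,0,0,50]' 40|f; python3 -m crank '[0,0,0,-0.0001,0.001,0,50, 0,0,0,0,0,0,50]' 40|f; python3 -c "
from h import *
o=observe();print(o['wrist_torque'],o['tool_rot'][:,0])"
```

```text
position: [0.4978, -0.0466, 0.0818]
ft_force: [0.4, -0.6, -2.9]
position: [0.4977, -0.0455, 0.0818]
ft_force: [-0.3, -0.4, -3.0]
position: [0.4976, -0.0444, 0.0818]
ft_force: [-0.0, 0.4, -2.0]
[-0.01708098  0.01356217 -0.00517001] [-1.15999588e-01  9.93249261e-01  4.04047297e-06]
```

```bash
f() { grep -E 'pos|force'; }
python3 -m crank '[0,0,0,-0.0001,0.001,0,50, 0,0,0,0,0,0,50]' 40|f; python3 -m crank '[0,0,0,-0.0001,0.001,0,50, 0,0,0,0,0,0,50]' 40|f; python3 -c "
from h import *
o=observe();print(o['wrist_torque'],o['tool_rot'][:,0])"
```

```text
position: [0.4976, -0.044, 0.0819]
ft_force: [-0.6, -4.9, -3.1]
position: [0.4975, -0.0437, 0.0819]
ft_force: [-1.5, -9.8, -3.1]
[-1.58567025  0.28175107 -0.293804  ] [-0.11560349  0.993293   -0.00220106]
```

Lateral free range is y −0.0488 to −0.0443, 4.5 mm as expected, so the lock is square. I'll centre it and pull.

```bash
f() { grep -E 'pos|force'; }
python3 -m crank '[0,0,0,0.0005,-0.0042,0,50, 0,0,0,0,0,0,50, 0,0,0,-0.00298,-0.00035,0,50, 0,0,0,-0.00298,-0.00035,0,50, 0,0,0,-0.00298,-0.00035,0,50]' 40|f;  python3 -m crank '[0,0,0,-0.00298,-0.00035,0,50, 0,0,0,-0.00298,-0.00035,0,50]' 40|f;python3 -m crank '[0,0,0,-0.00298,-0.00035,0,50, 0,0,0,-0.00298,-0.00035,0,50]' 40|f
```

```text
position: [0.489, -0.0476, 0.0819]
ft_force: [3.6, 2.0, -3.8]
position: [0.4831, -0.0483, 0.0819]
ft_force: [3.2, 2.0, -3.2]
position: [0.477, -0.0491, 0.0819]
ft_force: [2.7, 2.6, -1.9]
```

```bash
f() { grep -E 'pos|force'; }
python3 -m crank '[0,0,0,-0.00199,-0.00023,0,50, 0,0,0,-0.00199,-0.00023,0,50]' 40|f;  python3 -m crank '[0,0,0,-0.00199,-0.00023,0,50, 0,0,0,0,0,0,50]' 40|f
```

```text
position: [0.473, -0.0496, 0.0819]
ft_force: [4.1, 1.6, -4.3]
position: [0.4721, -0.05, 0.0821]
ft_force: [7.2, 2.9, -4.3]
```

```bash
f() { grep -E 'pos|force'; }
python3 -m crank '[0,0,0,-0.00099,-0.00012,0,50, 0,0,0,0,0,0,50]' 60|f;  python3 -m crank '[0,0,0,-0.00099,-0.00012,0,50, 0,0,0,0,0,0,50]' 60|f; python3 -c "
from h import *
b=snap('scene','s6.png',(340,190,440,280),7)"
```

```text
position: [0.472, -0.0501, 0.0823]
ft_force: [11.3, 3.8, -5.4]
position: [0.4719, -0.0502, 0.0825]
ft_force: [14.3, 6.5, -6.1]
```

View pics/s6.png

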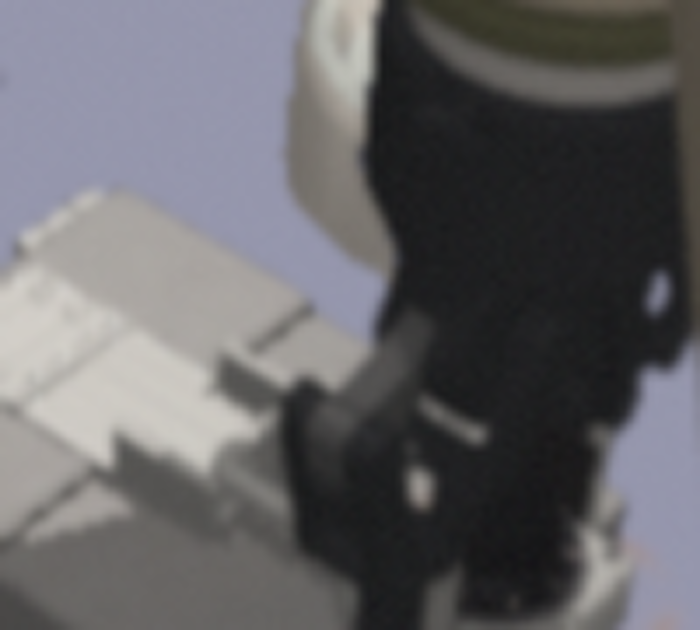

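It reached the stop: force rises from 7 to 14 N with no further motion, after about 18 mm of drawing. I'll bring it forward 31 mm along the safe axis.

```bash
f() { grep -E 'pos|force'; }
python3 -m crank '[0,0,0,0.00298,0.00035,0,50, 0,0,0,0.00298,0.00035,0,50, 0,0,0,0.00298,0.00035,0,50, 0,0,0,0,0,0,50]' 60|f; python3 -m crank '[0,0,0,0.00298,0.00035,0,50, 0,0,0,0.00298,0.00035,0,50, 0,0,0,0.00298,0.00035,0,50, 0,0,0,0.00298,0.00035,0,50, 0,0,0,0,0,0,50]' 60|f
```

```text
position: [0.478, -0.0491, 0.0817]
ft_force: [-1.0, 0.0, -3.7]
position: [0.4904, -0.0476, 0.0818]
ft_force: [0.4, 0.1, -3.2]
```

```bash
f() { grep -E 'pos|force'; }
python3 -m crank '[0,0,0,0.0031,0.0004,0,50, 0,0,0,0.0031,0.0004,0,50, 0,0,0,0,0,0,50]' 60|f; python3 -m crank '[0,0,0,0.0031,0.0004,0,50, 0,0,0,0.0031,0.0004,0,50, 0,0,0,0,0,0,50]' 60|f
```

```text
position: [0.4966, -0.0468, 0.0818]
ft_force: [0.3, -0.4, -2.6]
position: [0.5028, -0.046, 0.0818]
ft_force: [-1.2, 0.2, -2.3]
```

```bash
f() { grep -E 'pos|force'; }
python3 -m crank '[0,0,0,0,0,0.002,50, 0,0,0,0,0,0.002,50, 0,0,0,0,0,0,50]' 60|f; python3 -m crank '[0,0,0,0,0,0.002,50, 0,0,0,0,0,0,50]' 60|f
```

```text
position: [0.5025, -0.0461, 0.0862]
ft_force: [-0.2, -1.7, -2.6]
position: [0.5024, -0.0461, 0.0881]
ft_force: [-0.0, 0.6, -2.9]
```

It rises freely, so the plate is in the gap. Lifting the rest.

```bash
python3 -m crank '[0,0,0,0,0,0.005,50, 0,0,0,0,0,0.007,50, 0,0,0,0,0,0.008,50, 0,0,0,0,0,0.01,50, 0,0,0,0,0,0.015,50, 0,0,0,0,0,0.02,50, 0,0,0,0,0,0.02,50, 0,0,0,0,0,0.02,50, 0,0,0,0,0,0.02,50, 0,0,0,0,0,0.01,50,0,0,0,0,0,0,50,0,0,0,0,0,0,50,0,0,0,0,0,0,50,0,0,0,0,0,0,50]' 60; python3 -c "
from h import *
b=snap('scene','s7.png',(330,90,450,290),3.5)"
```

```text
time_s: 16.45
position: [0.5021, -0.046, 0.222]
tool_rot: [[-0.116, 0.993, -0.002], [0.993, 0.116, 0.001], [0.001, -0.002, -1.0]]
ft_force: [-0.7, 0.9, -2.5]
grip_width: 0.0483
```

View pics/s7.png

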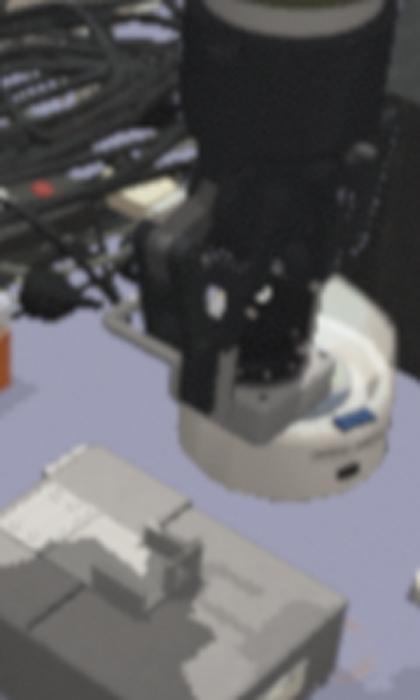

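The lock hangs in the jaws, level, clear of the staple. The shackle is well drawn, with its crown at crop (115,320). Handing in.

```bash
python3 -c "
from h import *
o=observe();print(o['position'],o['ft_force'],o['grip_width'],abs(o['qvel']).max());print(close_job())"
```

```text
[ 0.50219683 -0.04598973  0.2221651 ] [-0.15382266 -0.13027223 -3.2656321 ] 0.048675855731639704 0.2546398269702053
the job is handed in; nothing more can be done
None
```

The padlock is open, off the staple and held up in the gripper, and I handed the job in at about 16.5 s of the 72 s allowed.

- **Dial:** I turned it half a turn anticlockwise. The camera showed the long mark clicked in at the index.
- **Shackle:** I gripped the body square to the safe at y −0.0465 m, the middle of the 4.5 mm free range I felt between the cheeks. I then pulled it back about 26 mm, to a stop where the force rose from about 4 to 14 N without further movement.
- **Unhooking:** I brought the lock forward 31 mm and lifted it; it met no resistance.

**Last checks:**
- The underside is about 0.20 m above the bench, roughly 14 cm above the deck, estimated from the gripper height.
- The lock is level and dial up, at rest, with its weight of about 3.2 N hanging in the grip. The jaws were set to 60 N and stand 48.7 mm apart.
- The picture shows the shackle well drawn and the lock clear of the staple.

I judged how far the shackle is drawn from that picture and the stop force, and did not measure it. The arm made no contact near the timer, jar or bottle, but I did not measure their positions again at the end. Early on, my readings of the safe's front edge in the two camera views differed by about 7 mm in y, so I centred the lock by touch instead.

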